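Put the patrol torch back in its charging locker

ROBOT

A 6-joint arm with a two-finger parallel gripper is mounted at the origin on the work surface. World frame = base frame: x ahead of the robot, y to its left, z up, the work surface at z = 0. Lengths are in m, angles in rad, forces in N, time in s.
With the tool pointing down it reaches from about 0.275 to 0.725 m from the base axis. Payload 15.9 kg.
Tool frame: the origin (TCP) lies midway between the tips of the shut fingers; the grasp point (between the pads) lies 19 mm behind it (grasp_offset is the distance from the TCP to the grasp point, in m); z points along the fingers, y is the line along which they close (so a half turn about z gives the same grasp; the last joint's range is limited). The gripper opens to 85 mm and grips with 20 to 120 N. Pads are 22 mm wide; open, the fingers measure 114 mm over their backs; the gripper's body (76 mm by 85 mm) begins 54 mm behind the grasp point. The pads swing forward as they close: fully open they stand 13 mm farther back than shut.
Start: joints at [-1.326, 0.213, -0.034, 1.323, 0, 1.571], TCP at [0.121, -0.485, 0.231] pointing down, gripper open.
Joint ranges: [-2.98, 2.98], [-0.74, 1.72], [-1.14, 1.35], [-2.1, 2.04], [-1.57, 1.44], [-3.14, 3.14]. Speed limits (rad/s): [1.89, 1.89, 2.39, 2.57, 3.14, 3.14].

INTERFACE

Orientations are given as a rotation vector (axis times angle).
In Python, from bench import * gives the robot as it stands.
- The arm moves only by the tool send_rows, never from a script. Its argument "deltas" is a list of rows, each an object of numbers: "x", "y", "z": the shift along the tool's x, y, z as a fraction of full scale; "roll": the turn about the tool's z as a fraction of full scale. A call has 1 to 10 rows; each row shifts and turns the commanded pose from where the row before left it, along the tool's axes as they then stand; what a row does not reach is not made up. Full scale, the value 1, is 0.05 m for a shift and 90 degrees for a turn. A row lasts 1/8 s, in which the tool goes at most 62.5 mm and 10.7 degrees, less where a joint would pass 70% of its speed; a pose out of reach is approached as far as the arm can. A call with a number of a shift or a turn outside -1 to 1 is refused whole. A call with a gripper value outside its range is refused whole. "claw" is the closure, from -1 (fully open) to 1 (shut), set as the call begins (left out, the last holds). The fingers move at their own pace and stop on an object; the grip force is fixed at half the most. Time passes only in rows, so rows that do not move let the fingers close. It gives the time, the measured TCP pose, the force, the opening and the grip force at its end, in the units of the state.
- observe(): the state, without advancing time (a new reading comes with each control period).
- capture(name): name is "scene" or "side" or "wrist"; returns (picture, depth): 384x512x3 uint8, red, green, blue; 384x512 float32, m along the optical axis (not along the pixel's ray), 0 where there is no reading.
- camera_model(name): a dict with "mtx" (3x3 intrinsics, pixels), "R" (3x3) and "t" (3): a world point X has camera coordinates R X + t. Camera axes: x right, y down, z forward; pixel columns grow to the right and rows downward; lengths in m; the calibration is good to about 2 mm. The wrist camera is an equidistant fisheye: a pixel r from the principal point sees the ray r / f radians off the axis. A picture is of the moment at which its call begins: read the wrist's pose just before it. camera_model takes no time and is no camera call; for the wrist camera it gives the pose at the moment of the call.
- close_job(): hands the job in; it is judged then, once.
Trained networks look in the newest picture that a camera, given by its name, has taken for a name from the list of things; names that differ only in an ending like _2 or _b are one class to them, and where a whole thing is asked for, a point or a joint stands for the part that bears it (a point fixed in the world has none). Each returns a list of dicts, best first, with "score" (0 to 1); they miss things now and then, are a little off and sometimes report something else, mostly with a low value. They report only what shows in the picture. A call takes as long as a camera call. They do not tell look-alikes from the thing itself.
- masks_of(camera, thing): "mask" (384x512 bool, what is visible of it) and "bbox" ([left, top, right, bottom] in pixels, round what is visible of it).
The state is a dict: "clock": time; "joint_positions": joint angles; "qd": joint speeds; "tau": joint torques, N m; "tool_pos": TCP position; "tcp_rot": TCP orientation; "contact_force": force on the tool from outside, world axes, zero at the start; "ft_torque": the same for the moment, N m; "grip_width": finger opening in m; "grasp_force": force on a finger pad.
Only numpy, scipy, OpenCV 4.12 (cv2) and the standard library are available. Lean on these libraries where they do the work, as an engineer would, in place of code of your own. Each camera call takes 0.05 s, during which the arm holds its last target. There are 200 camera calls.

TASK

Pull the slanted front door of the grey charging locker all the way down, take the torch (the metal flashlight with the wide hexagonal head at one end) out of the cardboard carton and lay it in the sloping cradle inside the locker, lens end uppermost and fully down in both V rests, then push the door back up until it is fully shut. Swing the door steadily without slamming it, let go of everything, and leave the other things on the desk and in the carton where they are.

Things in the scene. Friction and masses are not known exactly. Their poses are not given: they have to be found in the camera images.
- locker: Fixed grey steel locker, 215 deep x 232 wide x 174 mm high, left or right on the desk. Origin on the desk, mid-width, 30 mm before the hinge line; x to its back, y left, z up. Floor 6 mm thick; side walls inside at y = +-110 mm, front edges sloped like the shut door; back wall inside at x = 233; short roof only over x = 189 to 239 mm, underside at z = 168 mm.
- door_hinge (a point): Middle of the door's hinge line (along locker y), at the locker's front, 15 mm above the desk.
- door_bar (a point): Middle of the steel grip bar in the door's top edge: 12 mm diameter, 152 mm free length along locker y, 183 mm from the hinge line. Below it (towards the hinge) is a hand slot 42 mm high and 152 mm wide through the door; the bar can be pinched from above at any door angle.
- door (a joint): Bottom-hinged door, rad: 0 shut (leaning back 0.645 from vertical), grows as its top comes down towards the robot; 0.645 upright, 1.779 fully down (stop; bar then 92 mm above the desk). Stiff hinge: stays where left. White panel 232 wide, 191 long, 7 mm thick, 0.5 kg; its inner face passes through the hinge line.
- cradle_seat (a point): Where torch_grip lies when the torch is properly in the cradle, whose axis (locker y = 0) rises 30 deg towards locker +x. Here 40 mm are free for fingers between two V rests (each 12 mm long, 50 wide, 90 deg V, upper edges level with the torch axis) centred 26 mm up and down the axis. Black board 28 mm below the axis. A stop plate (axis high) stands 55 mm down the axis.
- cradle_top (a point): Where the middle of the torch's lens face is when the torch lies properly in the cradle; 78 mm up the slope from cradle_seat.
- torch: Loose metal torch (flashlight), 130 mm long, 0.2 to 0.4 kg, lying in the carton. x along its axis to the lens end; origin midway along, 21 mm off the axis (on a hexagon flat). Round body 32 mm diameter from x = -55 to +29; hexagonal head 42 mm across flats, 48 across corners, x = +29 to +65; thin rubber ring of the same hexagon at the tail, x = -65 to -55.
- torch_grip (a point): Point on the torch's axis, 52 mm from its tail face, on the round part, the place to grip it.
- torch_lens (a point): Middle of the torch's lens face, on its axis, 78 mm from torch_grip.
- carton: Fixed low cardboard carton, open at the top, 250 (x) x 330 (y) x 45 mm high, walls and floor 5 mm; origin under its centre. Holds torch, radio and flask side by side, in any order.
- radio: Bystander in the carton: black handheld radio lying flat, 115 x 52 x 30 mm plus a 45 mm aerial stub at its +x end.
- flask: Bystander in the carton: metal flask, 130 mm long, round, 38 mm diameter, with equal hexagonal rubber caps 42 mm wide and 12 mm long at both ends (no wide head). x along its axis.
- battery: Bystander in the carton, along its robot-side wall: black battery stick lying along carton y, 20 x 80 x 25 mm.
- mug: Bystander: white mug, 76 mm diameter, 90 mm high, origin under its centre.
- tape: Bystander: roll of tape lying flat, 90 mm diameter, 45 mm high.
- stapler: Bystander: black stapler along x, 130 x 35 x 45 mm.
- case: Bystander: small black case, 100 x 70 x 40 mm.
Not all that is in view belongs to the job. What is shaped like the torch but yellow is not meant.

How it is judged:
On the way, in this order (a step that is already met when the one before it is completed fails the run):
1. the door is all the way down (value of joint door above 1.62 rad), for 0.2 s.
2. the torch lies in the cradle, let go, with the door down (distance between torch_grip and cradle_seat below 0.012 m and distance between torch_lens and cradle_top below 0.014 m and value of joint door above 1.2 rad and contact force between torch and the fingers below 0.3 N), for 0.3 s.
At the end, for the whole second after the job is handed in: The door is shut (joint below 0.05 rad) and the torch lies still in the cradle: torch_grip within 12 mm of cradle_seat and torch_lens within 14 mm of cradle_top (distance between torch_grip and cradle_seat below 0.012 m and distance between torch_lens and cradle_top below 0.014 m and value of joint door below 0.05 rad and linear speed of torch below 0.02 m/s); the robot touches nothing.
It fails at once if a bystander (radio, flask, battery, mug, tape, stapler, case) is moved more than 30 mm (distance of any of radio, flask, battery, mug, tape, stapler, case from where it was at the start of the episode above 0.03 m).
It fails at once if the door is slammed (faster than 4 rad/s) (velocity of joint door above 4 rad/s or velocity of joint door below -4 rad/s).
It also fails if it takes over 72 s, if anything falls off the work surface, if the arm or the gripper's body presses on something with over 40 N, if the wrist force passes 120 N, or if a joint passes its speed limit or range.

## Working session

There is one attempt and no reset: what is moved stays moved. The work goes in short steps, Python scripts to look and compute and a tool call to move; the robot and the scene stay as the last step left them, time stands still between calls to the robot, and variables do not carry over. Pictures are saved under pics/ and viewed, at most 10 in all, crops included, and the job is handed in when it is done.

Besides the shell and the picture viewer there is one more tool, called by a JSON object that holds its "op" and its "data", one argument or row to a line. send_rows: Moves the arm, as the interface text tells. Shift numbers are shares of 0.05 m and turn numbers shares of 90 degrees, none past 1 either way. Its arguments: {"type":"object","properties":{"deltas":{"type":"array","items":{"type":"object","properties":{"x":{"type":"number","minimum":-1,"maximum":1},"y":{"type":"number","minimum":-1,"maximum":1},"z":{"type":"number","minimum":-1,"maximum":1},"roll":{"type":"number","minimum":-1,"maximum":1}}}},"claw":{"type":"number"}},"required":["deltas"]}

```bash
mkdir -p pics; ls; python3 - <<'E'
from bench import *
import cv2,numpy as np
s=observe();print(s)
a,d=capture("scene");b,e=capture("side")
np.savez('v0.npz',a=a,d=d,b=b,e=e)
for n in("scene","side"):print(n,camera_model(n))
cv2.imwrite('pics/a.png',cv2.cvtColor(np.hstack([cv2.resize(a,(800,600))]),cv2.COLOR_RGB2BGR))
cv2.imwrite('pics/b.png',cv2.cvtColor(cv2.resize(b,(800,600)),cv2.COLOR_RGB2BGR))
for n in("scene","side"):
  for t in("torch","flask","radio","door","door_bar","locker","carton"):
    for r in masks_of(n,t)[:4]:print(n,t,round(r['score'],2),r['bbox'])
E
```

```text
pics
{'clock': 0.0, 'joint_positions': array([-1.32598182e+00,  2.13359635e-01, -3.50641910e-02,  1.32347901e+00,
        2.85509848e-05,  1.57080657e+00]), 'qd': array([-2.78553367e-04,  3.69688753e-05,  8.89118646e-05,  1.67754267e-03,
       -2.86553335e-04, -8.77283267e-04]), 'tau': array([-1.45045080e-03, -6.86162424e+01,  4.87117267e+01,  1.76360080e-02,
       -2.60169332e-05, -1.06340980e-05]), 'tool_pos': array([ 0.12111585, -0.48476444,  0.23081239]), 'tcp_rot': array([-3.11699444e+00, -3.83443610e-01,  1.67662059e-04]), 'contact_force': array([ 0.09722723, -0.19215363, -0.2768435 ]), 'ft_torque': array([0.00493747, 0.01032437, 0.04330418]), 'grasp_force': 0.0, 'grip_width': 0.08542756280530846}
scene {'mtx': array([[473.41779079,   0.        , 257.79583018],
       [  0.        , 473.41779079, 198.48438338],
       [  0.        ,   0.        ,   1.        ]]), 'R': array([[ 0.85355333,  0.52095485,  0.00726337],
       [ 0.31599867, -0.50656015, -0.80221048],
       [-0.41423611,  0.68702464, -0.59699714]]), 't': array([-0.42572259, -0.05984415,  1.85388302])}
side {'mtx':
[... 618 characters left out ...]
37.9, 215.2]
scene door 0.63 [230.9, 230.6, 272.1, 253.6]
scene door_bar 0.71 [290.6, 144.9, 335.9, 213.2]
scene locker 0.97 [285.6, 147.1, 374.7, 238.1]
scene carton 0.68 [172.5, 215.0, 295.1, 319.2]
side torch 0.83 [273.2, 266.3, 315.5, 287.8]
side torch 0.82 [227.3, 186.7, 262.2, 198.6]
side torch 0.54 [307.5, 156.5, 329.8, 172.3]
side torch 0.52 [201.7, 126.7, 234.6, 137.1]
side flask 0.73 [230.0, 152.9, 263.0, 162.8]
side radio 0.59 [217.5, 168.9, 264.7, 185.7]
side door 0.88 [192.2, 206.5, 232.5, 297.4]
side door_bar 0.84 [191.9, 208.9, 234.2, 298.3]
side locker 0.74 [145.0, 204.8, 232.6, 298.4]
side carton 0.59 [208.6, 139.7, 276.4, 211.5]
side carton 0.47 [228.9, 187.9, 260.3, 199.6]
```

View pics/a.png

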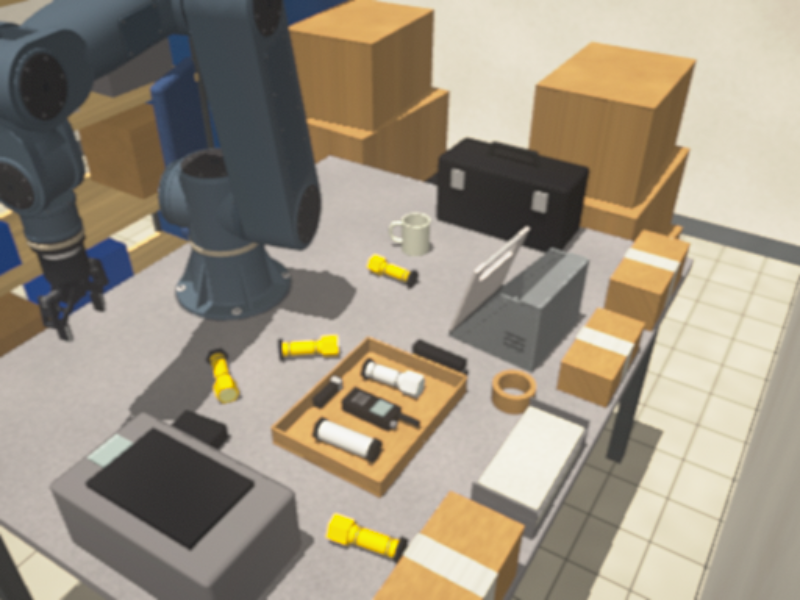

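View pics/b.png

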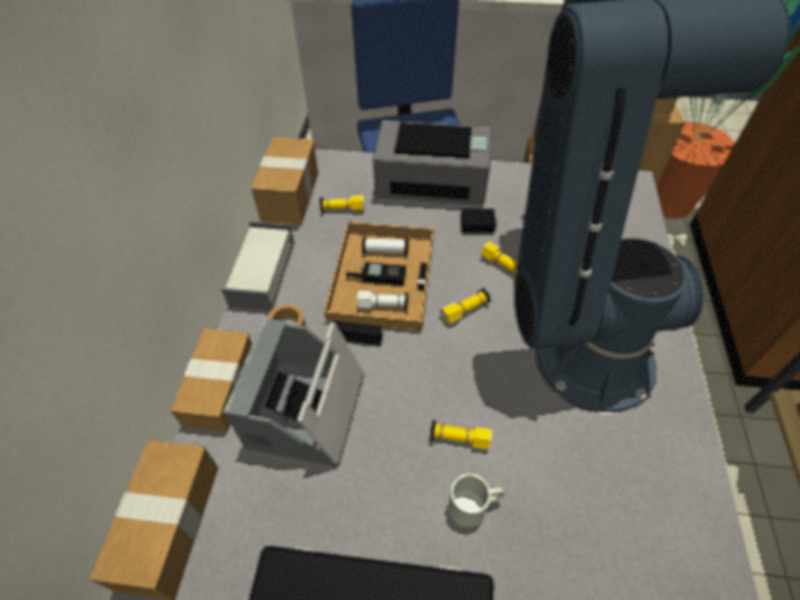

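The two views show the chosen torch: white with a wide hexagonal head, in the carton at scene (251,241) and side (245,192), next to the radio and the flask. The flask (scene (222,281)) has equal caps. The look-alikes are yellow, at scene (250,173), (198,222), (142,241) and (234,343). The locker door already stands partly open, with its bar near scene (320,160).

```bash
cat > h.py <<'E'
import numpy as np,cv2
from bench import *
def cloud(n,d):
    m=camera_model(n);K=m['mtx'];v,u=np.mgrid[:384,:512]
    c=np.stack([(u-K[0,2])/K[0,0]*d,(v-K[1,2])/K[1,1]*d,d],-1)
    w=(c-m['t'])@m['R'];w[d<=0]=np.nan
    return w
def proj(n,X):
    m=camera_model(n);c=np.atleast_2d(X)@m['R'].T+m['t'];p=c@m['mtx'].T
    return p[:,:2]/p[:,2:]
E
python3 - <<'E'
from h import *
z=np.load('v0.npz')
np.set_printoptions(precision=4,suppress=True)
for n,d in(("scene",z['d']),("side",z['e'])):
    m=camera_model(n);print(n,'cam',-m['R'].T@m['t'])
    W=cloud(n,d);capture(n)
    print('table z',np.nanmedian(W[300:305,300:305,2]) )
    for t in("torch","flask","radio","door","locker","mug","tape","carton"):
        for r in masks_of(n,t)[:4]:
            k=cv2.erode(r['mask'].astype(np.uint8),np.ones((3,3)))>0
            P=W[k];P=P[~np.isnan(P[:,0])]
            if len(P)<10:continue
            c=np.median(P,0);q=P[np.abs(P-c).max(1)<.2];ev=np.linalg.svd(q-q.mean(0),full_matrices=False)[2]
            print(t,round(r['score'],2),np.round(r['bbox']),len(q),'mean',q.mean(0),'p5',np.percentile(q,3,0),'p97',np.percentile(q,97,0),'ax',ev[0],'nrm',ev[2])
E
```

```text
scene cam [ 1.1502 -1.0822  1.0618]
table z -0.0007281911390812467
torch 0.82 [228. 229. 268. 256.] 353 mean [ 0.5435 -0.1128  0.0376] p5 [ 0.4772 -0.1247  0.0225] p97 [ 0.5989 -0.096   0.0495] ax [0.9987 0.0486 0.0127] nrm [ 0.0241 -0.6861  0.7271]
torch 0.8 [206. 331. 260. 359.] 552 mean [ 0.7094 -0.4683  0.0349] p5 [ 0.6527 -0.4874  0.0228] p97 [ 0.7715 -0.4475  0.0442] ax [ 0.9787  0.2052 -0.0102] nrm [ 0.1233 -0.5469  0.8281]
torch 0.77 [133. 225. 153. 260.] 329 mean [ 0.2376 -0.2938  0.0338] p5 [ 0.1736 -0.3315  0.0113] p97 [ 0.2834 -0.2405  0.0451] ax [ 0.7925 -0.6086 -0.0397] nrm [-0.0608 -0.0141 -0.998 ]
torch 0.66 [180. 214. 216. 229.] 272 mean [ 0.3342 -0.1189  0.0311] p5 [ 0.2872 -0.159   0.0165] p97 [ 0.3787 -0.0864  0.044 ] ax [-0.7951 -0.6059 -0.0255] nrm [-0.5147  0.6964 -0.5001]
flask 0.75 [201. 269. 244. 294.] 488 mean [ 0.561  -0.3052  0.0388] p5 [ 0.4993 -0.3188  0.0244] p97 [ 0.6187 -0.2858  0.0485] ax [ 0.996   0.0882 -0.0137] nrm [ 0.0509 -0.4352  0.8989]
radio 0.8 [217. 246. 269. 274.] 530 mean [ 0.5542 -0.2073  0.032 ] p5 [ 0.4965 -0.2261  0.0182] p97 [ 0.615
[... 3253 characters left out ...]
. 300.] 5631 mean [0.6725 0.2246 0.0936] p5 [0.5659 0.1019 0.0041] p97 [0.7684 0.3359 0.1945] ax [ 0.1587 -0.9764 -0.1468] nrm [-0.3076 -0.1902  0.9323]
mug 0.75 [290. 300. 323. 339.] 672 mean [0.2879 0.39   0.0431] p5 [0.2394 0.3603 0.0018] p97 [0.3251 0.4316 0.0909] ax [-0.1022 -0.4653 -0.8792] nrm [-0.7557  0.611  -0.2356]
tape 0.59 [171. 194. 197. 209.] 118 mean [ 0.7677 -0.029   0.0327] p5 [ 0.7261 -0.0405  0.0088] p97 [ 0.7969 -0.006   0.0467] ax [-0.9853  0.0552  0.1614] nrm [-0.0611  0.7691 -0.6362]
carton 0.73 [210. 139. 276. 212.] 2115 mean [ 0.5579 -0.1936  0.0119] p5 [ 0.4351 -0.3615 -0.0002] p97 [ 0.6678 -0.033   0.0432] ax [ 0.0218 -0.9995 -0.0233] nrm [ 0.0028  0.0234 -0.9997]
```

```bash
python3 - <<'E'
from h import *
z=np.load('v0.npz')
a=z['a'][130:330,160:400];b=z['b'][130:310,130:340]
o=np.zeros((600,800,3),np.uint8)
A=cv2.resize(a,(400,333),interpolation=2);B=cv2.resize(b,(400,343),interpolation=2)
o[:333,:400]=A;o[:343,400:]=B
# torch crops
o[350:600,:400]=cv2.resize(z['a'][215:265,215:295],(400,250),interpolation=2);o[350:600,400:]=cv2.resize(z['b'][175:225,205:285],(400,250),interpolation=2)
cv2.imwrite('pics/c.png',o[:,:,::-1])
E
```

```text
(no output)
```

View pics/c.png

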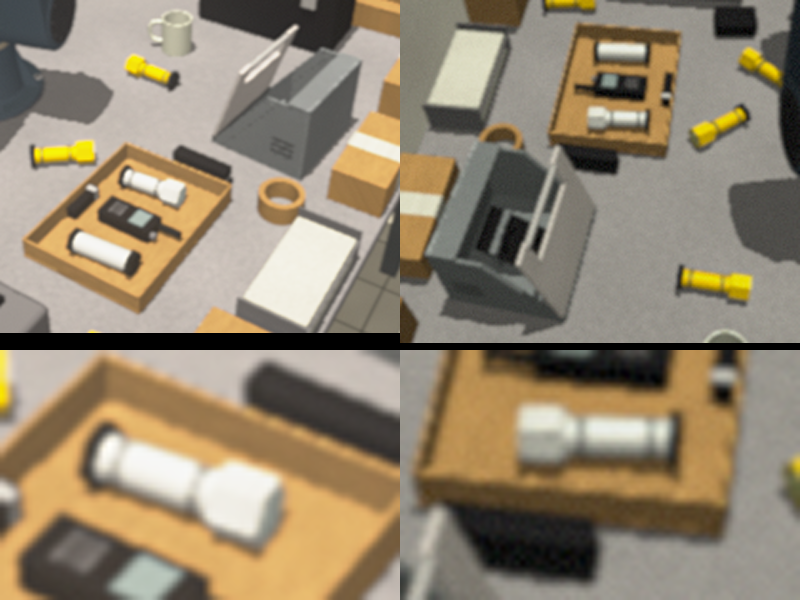

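The crops confirm the choice: a white body with the wide hexagonal head at the far (+x) end, and a black ring at the tail towards the robot. Next I fit the locker pose and the torch.

```bash
cat > fit.py <<'E'
from h import *
from scipy.optimize import least_squares
def slab(P,lo,hi):
    c=(np.array(lo)+hi)/2;q=np.abs(P-c)-(np.array(hi)-lo)/2
    return np.linalg.norm(np.maximum(q,0),axis=1)+np.minimum(q.max(1),0)
def loc(p,W):
    c,s=np.cos(p[2]),np.sin(p[2]);x=W-[p[0],p[1],0]
    return np.stack([x[:,0]*c+x[:,1]*s,-x[:,0]*s+x[:,1]*c,x[:,2]],1)
def res(p,W):
    L=loc(p,W)
    n=np.array([-np.cos(.645),0,np.sin(.645)])
    cut=(L-[.03,0,.015])@n
    ds=[np.maximum(slab(L,[0.02,s-.003,0],[.239,s+.003,.174]),cut) for s in(-.113,.113)]
    ds+=[slab(L,[.233,-.116,0],[.239,.116,.174]),slab(L,[.189,-.116,.168],[.239,.116,.174])]
    a=.645-p[3];v=np.array([np.sin(a),0,np.cos(a)]);m=np.array([-np.cos(a),0,np.sin(a)])
    r=L-[.03,0,.015];D=np.stack([r@v,L[:,1],r@m],1)
    ds+=[slab(D,[0,-.116,0],[.191,.116,.007])]
    return np.abs(np.array(ds)).min(0)
def fit(Ws,p0):
    f=lambda p:np.concatenate([res(p,W) for W in Ws])
    return least_squares(f,p0,loss='cauchy',f_scale=.003)
E
python3 - <<'E'
from fit import *
np.set_printoptions(precision=4,suppress=True)
z=np.load('v0.npz');Ws=[]
for n,d in(("scene",z['d']),("side",z['e'])):
    W=cloud(n,d).reshape(-1,3);W=W[~np.isnan(W[:,0])]
    W=W[(W[:,0]>.5)&(W[:,0]<.86)&(W[:,1]>.06)&(W[:,1]<.37)&(W[:,2]>.015)&(W[:,2]<.23)]
    Ws.append(W)
p0=[.54,.22,-.08,.357]
for w in([Ws[0]],[Ws[1]],Ws):
    r=fit(w,p0);print(r.x,np.median(res(r.x,np.vstack(w))),len(np.vstack(w)))
p=r.x;np.save('p.npy',p)
L=loc(p,Ws[1]);k=(abs(L[:,1])<.04)&(L[:,0]>.04)&(L[:,0]<.228)&(L[:,2]<.15)&(res(p,Ws[1])>.008)
q=L[k];q=q[np.argsort(q[:,0])];print(len(q));print(q[::6])
# torch: fit cylinder axis on body with both cams
import scipy
T=[]
for n,d in(("scene",z['d']),("side",z['e'])):
    W=cloud(n,d).reshape(-1,3);W=W[~np.isnan(W[:,0])]
    W=W[(W[:,0]>.45)&(W[:,0]<.63)&(abs(W[:,1]+.103)<.045)&(W[:,2]>.012)&(W[:,2]<.06)];T.append(W)
def tor(P,W):
    x0,y0,z0,a=P;u=np.array([np.cos(a),np.sin(a)]);r=W[:,:2]-[x0,y0]
    s=r@u;t=np.hypot(-r[:,0]*u[1]+r[:,1]*u[0],W[:,2]-z0)
    b=np.where((s>-.055)&(s<.029),.016,.0225)
    return np.hypot(t-b,np.maximum(np.abs(s)-.065,0))
for w in(T[:1],T[1:],T):
    r=least_squares(lambda P:np.concatenate([tor(P,W) for W in w]),[.5385,-.103,.026,.05],loss='cauchy',f_scale=.003)
    print('torch',r.x,np.median(abs(r.fun)),sum(map(len,w)))
E
```

```text
[ 0.5427  0.2241 -0.0835  0.3558] 0.0014262390869315689 4935
[ 0.5297  0.2334 -0.0803  0.3609] 0.001379419796284267 6001
[ 0.5365  0.227  -0.0811  0.3623] 0.0012661344835363686 10936
559
[[ 0.0999 -0.0387  0.0237]
 [ 0.1017 -0.0084  0.0263]
 [ 0.1032 -0.0093  0.0166]
 [ 0.1038 -0.0261  0.0518]
 [ 0.1052  0.0063  0.0226]
 [ 0.106  -0.0197  0.0481]
 [ 0.1075 -0.0259  0.0218]
 [ 0.1085 -0.0066  0.0272]
 [ 0.1094 -0.01    0.0279]
 [ 0.1101 -0.0098  0.0499]
 [ 0.1119 -0.0058  0.0273]
 [ 0.13   -0.0092  0.0365]
 [ 0.1312  0.0088  0.0399]
 [ 0.132   0.0057  0.0411]
 [ 0.1332  0.0251  0.0404]
 [ 0.1343 -0.0236  0.0382]
 [ 0.1353 -0.0392  0.0394]
 [ 0.136  -0.0062  0.0398]
 [ 0.1363 -0.0325  0.0435]
 [ 0.1376 -0.0026  0.0457]
 [ 0.138   0.018   0.0471]
 [ 0.1389  0.0281  0.0437]
 [ 0.1397  0.0364  0.0447]
 [ 0.1407 -0.0352  0.0444]
 [ 0.1418 -0.0148  0.0439]
 [ 0.1423  0.0058  0.0447]
 [ 0.1432  0.0369  0.0442]
 [ 0.1441  0.009   0.0501]
 [ 0.1449  0.0173  0.0507]
 [ 0.1459  0.0043  0.0481]
 [ 0.1463 -0.0314  0.049 ]
 [ 0.1469  0.0238  0.0473]
 [ 0.1477 -0.0138  0.0508]
 [ 0.1484 -0.0368  0.0
[... 1123 characters left out ...]
0.0336  0.0671]
 [ 0.185  -0.0266  0.0719]
 [ 0.1864  0.0326  0.0708]
 [ 0.187   0.0007  0.0695]
 [ 0.1878  0.0377  0.0726]
 [ 0.1889  0.0343  0.0731]
 [ 0.1899  0.0312  0.074 ]
 [ 0.1904  0.0105  0.0717]
 [ 0.1914  0.0183  0.0711]
 [ 0.1924 -0.0071  0.075 ]
 [ 0.1932  0.023   0.0719]
 [ 0.1939 -0.0132  0.0779]
 [ 0.1943 -0.0231  0.0746]
 [ 0.1959  0.0225  0.0772]
 [ 0.1964 -0.0093  0.0767]
 [ 0.1973 -0.0311  0.0739]
 [ 0.1983  0.0065  0.0758]
 [ 0.1989  0.0038  0.0777]
 [ 0.2015  0.0292  0.0732]]
torch [ 0.5347 -0.1024  0.0263  0.0532] 0.0020108380573399583 470
torch [ 0.5313 -0.1027  0.0254  0.0519] 0.0017332692403571291 294
torch [ 0.532  -0.1027  0.026   0.0516] 0.0019505410706075737 764
```

{"op": "send_rows", "data": {
  "deltas": [
    {"z":-0.3,"roll":-0.1},
    {"z":-0.3,"roll":-0.1},
    {"z":-0.3,"roll":-0.1},
    {"z":-0.3,"roll":-0.1},
    {"z":-0.3,"roll":-0.1},
    {"z":-0.3,"roll":-0.1},
    {"z":-0.2,"roll":-0.1},
    {"z":-0.2,"roll":-0.1}
  ],
  "claw": -1
}}

```text
schema error: expected keys x, y, z, roll
```

{"op": "send_rows", "data": {
  "deltas": [
    {"x":0.9,"y":0.46},
    {"x":0.9,"y":0.46},
    {"x":0.9,"y":0.46},
    {"x":0.9,"y":0.46},
    {"x":0.9,"y":0.46},
    {"x":0.9,"y":0.46},
    {"x":0.9,"y":0.46},
    {"x":0.9,"y":0.46}
  ]
}}

```text
schema error: expected keys x, y, z, roll
```

{"op": "send_rows", "data": {
  "deltas": [
    {"x":0.9,"y":0.46},
    {"x":0.9,"y":0.46},
    {"x":0.9,"y":0.46},
    {"x":0.9,"y":0.46},
    {"x":0.9,"y":0.46},
    {"x":0.9,"y":0.46},
    {"x":0.9,"y":0.46},
    {"x":0.9,"y":0.46},
    {},
    {}
  ]
}}

```text
schema error: expected keys x, y, z, roll
```

{"op": "send_rows", "data": {
  "deltas": [
    {"x":0,"y":0,"z":-0.3,"roll":-0.1},
    {"x":0,"y":0,"z":-0.3,"roll":-0.1},
    {"x":0,"y":0,"z":-0.3,"roll":-0.1},
    {"x":0,"y":0,"z":-0.3,"roll":-0.1},
    {"x":0,"y":0,"z":-0.3,"roll":-0.1},
    {"x":0,"y":0,"z":-0.3,"roll":-0.1},
    {"x":0,"y":0,"z":-0.2,"roll":-0.1},
    {"x":0,"y":0,"z":-0.2,"roll":-0.1}
  ],
  "claw": -1
}}

```text
clock: 2.7
tool_pos: [0.1212, -0.4851, 0.3417]
tcp_rot: [2.292, 2.149, -0.0]
contact_force: [0.0, 0.7, -0.3]
grip_width: 0.0856
grasp_force: 0.0
```

{"op": "send_rows", "data": {
  "deltas": [
    {"x":0.9,"y":0.46,"z":0,"roll":0},
    {"x":0.9,"y":0.46,"z":0,"roll":0},
    {"x":0.9,"y":0.46,"z":0,"roll":0},
    {"x":0.9,"y":0.46,"z":0,"roll":0},
    {"x":0.9,"y":0.46,"z":0,"roll":0},
    {"x":0.9,"y":0.46,"z":0,"roll":0},
    {"x":0.9,"y":0.46,"z":0,"roll":0},
    {"x":0.9,"y":0.46,"z":0,"roll":0}
  ]
}}

```text
clock: 3.7
tool_pos: [0.3302, -0.1372, 0.3415]
tcp_rot: [2.297, 2.142, 0.0]
contact_force: [0.8, -0.7, 0.3]
grip_width: 0.0854
grasp_force: 0.0
```

{"op": "send_rows", "data": {
  "deltas": [
    {"x":0.9,"y":0.46,"z":0,"roll":0},
    {"x":0.9,"y":0.46,"z":0,"roll":0},
    {"x":0.9,"y":0.46,"z":0,"roll":0},
    {"x":0.9,"y":0.46,"z":0,"roll":0},
    {"x":0.9,"y":0.46,"z":0,"roll":0},
    {"x":0.9,"y":0.46,"z":0,"roll":0},
    {"x":0.9,"y":0.46,"z":0,"roll":0},
    {"x":0.9,"y":0.46,"z":0,"roll":0},
    {"x":0,"y":0,"z":0,"roll":0},
    {"x":0,"y":0,"z":0,"roll":0}
  ]
}}

```text
clock: 4.95
tool_pos: [0.5381, 0.2075, 0.3412]
tcp_rot: [2.297, 2.143, -0.001]
contact_force: [1.3, -0.7, 0.2]
grip_width: 0.0854
grasp_force: 0.0
```

```bash
cat >> fit.py <<'E'
def wcloud(m,d):
    K=m['mtx'];v,u=np.mgrid[:384,:512]
    x=(u-K[0,2])/K[0,0];y=(v-K[1,2])/K[1,1];th=np.hypot(x,y)+1e-9
    k=np.tan(np.minimum(th,1.4))/th
    c=np.stack([x*k*d,y*k*d,d],-1);w=(c-m['t'])@m['R'];w[(d<=0)|(th>1.3)]=np.nan
    return w
def crop(W):
    W=W.reshape(-1,3);W=W[~np.isnan(W[:,0])]
    return W[(W[:,0]>.3)&(W[:,0]<.86)&(W[:,1]>.06)&(W[:,1]<.37)&(W[:,2]>.015)&(W[:,2]<.21)]
E
python3 - <<'E'
from fit import *
np.set_printoptions(precision=4,suppress=True)
m=camera_model('wrist');a,d=capture('wrist');np.savez('w1.npz',a=a,d=d,R=m['R'],t=m['t'],K=m['mtx'])
print('cam',-m['R'].T@m['t'],m['R'][2],m['mtx'][0])
cv2.imwrite('pics/d.png',cv2.resize(a,(800,600))[:,:,::-1])
W=wcloud(m,d);print('table',[W[i,j] for i,j in((190,60),(350,256),(20,256))])
for r in masks_of('wrist','door_bar')[:2]+masks_of('wrist','locker')[:1]:print(r['score'],r['bbox'])
w=crop(W);p0=np.load('p.npy')
r=fit([w],p0);print('wrist fit',r.x,np.median(res(r.x,w)),len(w))
z=np.load('v0.npz')
A=[crop(cloud('scene',z['d'])),crop(cloud('side',z['e'])),w[::3]]
r=fit(A,p0);print('all',r.x);np.save('p.npy',r.x)
# bar: top points of the door
k=w[w[:,2]>.186];print('bar mean',len(k),k.mean(0),loc(r.x,k).min(0),loc(r.x,k).max(0))
E
```

```text
cam [0.5437 0.2849 0.4828] [-0.0218 -0.3008 -0.9534] [297.3186   0.     251.9685]
table [array([0.1541, 0.1624, 0.0019]), array([0.5402, 0.219 , 0.4236]), array([ 0.559 ,  0.4182, -0.0008])]
0.84 [260.0, 43.5, 339.0, 265.8]
0.66 [54.2, 23.2, 123.9, 78.1]
0.88 [260.6, 47.3, 448.6, 264.0]
wrist fit [ 0.5372  0.2271 -0.0832  0.3576] 0.0006989017786921264 30522
all [ 0.5369  0.227  -0.0823  0.3585]
bar mean 2608 [0.6152 0.2282 0.1953] [ 0.072  -0.1163  0.186 ] [0.0851 0.1157 0.2013]
```

View pics/d.png

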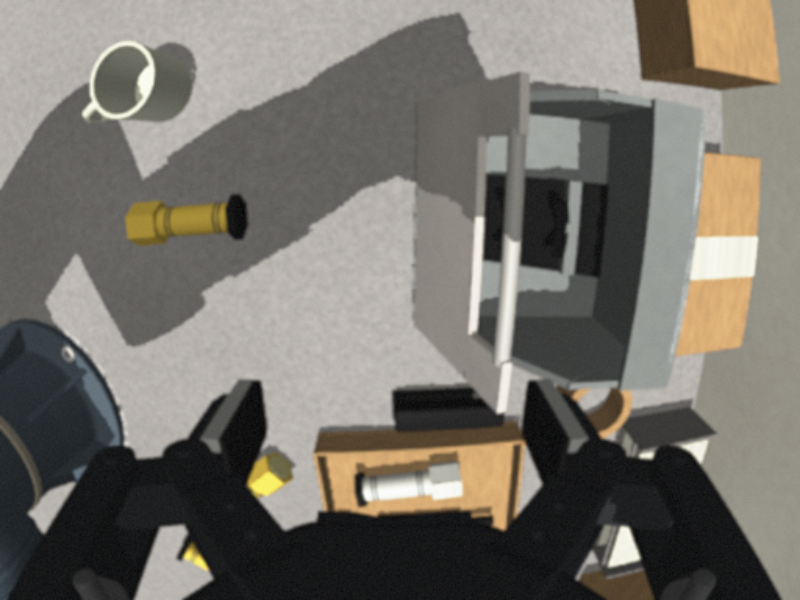

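The view shows the bar at (507,230) in the 800 px picture, with the slot left of it. The black cradle lies at (540,220). The wrist fit agrees with the fixed cameras to about 1 mm, so I take hold of the bar.

{"op": "send_rows", "data": {
  "deltas": [
    {"x":0.18,"y":0.76,"z":0,"roll":0},
    {"x":0.19,"y":0.76,"z":0,"roll":0},
    {"x":0,"y":0,"z":0.5,"roll":0},
    {"x":0,"y":0,"z":0.6,"roll":0},
    {"x":0,"y":0,"z":0.6,"roll":0},
    {"x":0,"y":0,"z":0.6,"roll":0},
    {"x":0,"y":0,"z":0.6,"roll":0},
    {"x":0,"y":0,"z":0.48,"roll":0},
    {"x":0,"y":0,"z":0,"roll":0}
  ]
}}

```text
clock: 6.22
tool_pos: [0.6127, 0.2195, 0.1717]
tcp_rot: [-2.297, -2.141, 0.003]
contact_force: [-0.5, -0.5, 0.5]
grip_width: 0.0851
grasp_force: 0.0
```

{"op": "send_rows", "data": {
  "deltas": [
    {"x":0,"y":0,"z":0,"roll":0},
    {"x":0,"y":0,"z":0,"roll":0},
    {"x":0,"y":0,"z":0,"roll":0},
    {"x":0,"y":0,"z":0,"roll":0},
    {"x":0,"y":0,"z":0,"roll":0},
    {"x":0,"y":0,"z":0,"roll":0},
    {"x":0,"y":0,"z":0,"roll":0},
    {"x":0,"y":0,"z":0,"roll":0}
  ],
  "claw": 1
}}

```text
clock: 7.22
tool_pos: [0.6141, 0.2207, 0.1729]
tcp_rot: [2.297, 2.143, 0.001]
contact_force: [1.9, -0.3, 5.6]
grip_width: 0.0099
grasp_force: 58.5
```

```bash
python3 - <<'E'
import numpy as np
f=np.linspace(-.268,1.160,17);r=.1832
print(np.c_[np.round(-np.diff(np.sin(f))*r/.05,2),np.round(-np.diff(np.cos(f))*r/.05,2)].tolist())
E
```

```text
[[-0.32, -0.07], [-0.32, -0.04], [-0.33, -0.01], [-0.33, 0.01], [-0.32, 0.04], [-0.32, 0.07], [-0.31, 0.1], [-0.3, 0.13], [-0.29, 0.15], [-0.27, 0.18], [-0.26, 0.2], [-0.24, 0.22], [-0.22, 0.25], [-0.19, 0.26], [-0.17, 0.28], [-0.14, 0.29]]
```

{"op": "send_rows", "data": {
  "deltas": [
    {"x":0,"y":-0.32,"z":-0.07,"roll":0},
    {"x":0,"y":-0.32,"z":-0.04,"roll":0},
    {"x":0,"y":-0.33,"z":-0.01,"roll":0},
    {"x":0.01,"y":-0.33,"z":0.01,"roll":0},
    {"x":0.01,"y":-0.32,"z":0.04,"roll":0},
    {"x":0,"y":-0.32,"z":0.07,"roll":0},
    {"x":0,"y":-0.31,"z":0.1,"roll":0},
    {"x":0.01,"y":-0.3,"z":0.13,"roll":0}
  ]
}}

```text
clock: 8.22
tool_pos: [0.487, 0.2311, 0.1614]
tcp_rot: [2.296, 2.142, 0.003]
contact_force: [10.5, 2.0, -13.8]
grip_width: 0.0099
grasp_force: 61.0
```

{"op": "send_rows", "data": {
  "deltas": [
    {"x":0,"y":-0.29,"z":0.15,"roll":0},
    {"x":0.01,"y":-0.27,"z":0.18,"roll":0},
    {"x":0,"y":-0.26,"z":0.2,"roll":0},
    {"x":0,"y":-0.24,"z":0.22,"roll":0},
    {"x":0,"y":-0.22,"z":0.25,"roll":0},
    {"x":0,"y":-0.19,"z":0.26,"roll":0},
    {"x":0,"y":-0.17,"z":0.28,"roll":0},
    {"x":0,"y":-0.14,"z":0.29,"roll":0},
    {"x":0,"y":0,"z":0,"roll":0},
    {"x":0,"y":0,"z":0,"roll":0}
  ]
}}

```text
clock: 9.48
tool_pos: [0.4004, 0.2387, 0.0707]
tcp_rot: [2.296, 2.141, 0.008]
contact_force: [12.7, 1.7, 4.1]
grip_width: 0.01
grasp_force: 64.0
```

{"op": "send_rows", "data": {
  "deltas": [
    {"x":0,"y":0,"z":0,"roll":0},
    {"x":0,"y":0,"z":0,"roll":0},
    {"x":0,"y":0,"z":0,"roll":0},
    {"x":0,"y":0,"z":-0.2,"roll":0},
    {"x":0,"y":0,"z":-0.4,"roll":0},
    {"x":0,"y":0,"z":-0.8,"roll":0}
  ],
  "claw": 0.3
}}

```text
clock: 10.22
tool_pos: [0.3971, 0.2372, 0.1399]
tcp_rot: [-2.297, -2.143, 0.003]
contact_force: [0.6, 0.0, 0.9]
grip_width: 0.0299
grasp_force: 0.0
```

{"op": "send_rows", "data": {
  "deltas": [
    {"x":0,"y":0,"z":-0.8,"roll":0},
    {"x":-0.1,"y":0.8,"z":-0.6,"roll":0},
    {"x":-0.1,"y":0.8,"z":-0.6,"roll":0},
    {"x":-0.1,"y":0.8,"z":-0.6,"roll":0},
    {"x":-0.1,"y":0.8,"z":-0.6,"roll":0},
    {"x":-0.1,"y":0.8,"z":-0.6,"roll":0},
    {"x":0,"y":0,"z":0,"roll":0},
    {"x":0,"y":0,"z":0,"roll":0}
  ],
  "claw": -1
}}

```text
clock: 11.22
tool_pos: [0.5886, 0.2008, 0.324]
tcp_rot: [-2.297, -2.143, 0.002]
contact_force: [0.0, 0.0, -0.3]
grip_width: 0.0852
grasp_force: 0.0
```

```bash
python3 - <<'E'
from fit import *
np.set_printoptions(precision=4,suppress=True)
m=camera_model('wrist');a,d=capture('wrist');np.savez('w2.npz',a=a,d=d,R=m['R'],t=m['t'],K=m['mtx'])
w=crop(wcloud(m,d));p=np.load('p.npy');p[3]=1.77
r=fit([w],p);print('fit',r.x,np.median(res(r.x,w)))
r.x[:3]=(r.x[:3]+p[:3])/2;np.save('p.npy',r.x);p=r.x
L=loc(p,wcloud(m,d).reshape(-1,3)).reshape(384,512,3)
ok=(L[...,0]>.02)&(L[...,0]<.235)&(abs(L[...,1])<.11)&(L[...,2]<.165)&(L[...,2]>-.01)
# locker-frame orthophoto: rows x, cols y; height + rgb, 1mm
G=np.full((216,221),np.nan);C=np.zeros((216,221,3),np.uint8)
ix=np.round((L[ok][:,0]-.02)*1000).astype(int);iy=np.round((L[ok][:,1]+.11)*1000).astype(int)
G[ix,iy]=L[ok][:,2];C[ix,iy]=a[ok]
np.savez('G.npz',G=G)
for x in range(0,216,4):
    print(x+20,[round(float(np.nanmedian(G[x:x+4,c-3:c+4])*1000)) if np.isfinite(G[x:x+4,c-3:c+4]).any() else None for c in(80,90,100,110,120,130,140)])
rows,cols=np.where(ok);y0,y1,x0,x1=rows.min(),rows.max(),cols.min(),cols.max()
cr=a[max(0,y0-10):y1+10,max(0,x0-60):x1+10];s=min(800/cr.shape[1],600/cr.shape[0])
cv2.imwrite('pics/e.png',cv2.resize(cr,None,fx=s,fy=s,interpolation=2)[:,:,::-1]);print(y0,y1,x0,x1,s)
E
```

```text
fit [ 0.5372  0.2266 -0.0806  1.7843] 0.0008883050809505913
20 [18, 18, 18, 18, 18, 19, 18]
24 [18, 18, 18, 18, 18, 18, 18]
28 [20, 20, 20, 20, 20, 19, 20]
32 [20, 19, 19, 19, 20, 19, 20]
36 [6, 6, 6, 6, 6, 6, 5]
40 [5, 5, 6, 5, 6, 6, 5]
44 [5, 5, 5, 5, 5, 5, 5]
48 [5, 5, 5, 5, 5, 5, 5]
52 [5, 5, 5, 6, 4, 5, 5]
56 [5, 5, 5, 5, 5, 5, 5]
60 [5, 5, 5, 5, 5, 5, 6]
64 [5, 5, 5, 5, 5, 5, 5]
68 [5, 5, 5, 5, 6, 5, 5]
72 [5, 5, 5, 5, 6, 5, 5]
76 [5, 40, 38, 22, 38, 6, 6]
80 [4, 40, 40, 40, 41, 40, 5]
84 [6, 34, 35, 34, 34, 35, 5]
88 [5, 28, 27, 28, 28, 28, 6]
92 [17, 21, 20, 21, 20, 22, 7]
96 [19, 18, 18, 18, 18, 18, 18]
100 [22, 21, 21, 21, 21, 21, 20]
104 [22, 52, 23, 23, 23, 50, 23]
108 [26, 55, 41, 26, 41, 53, 27]
112 [27, 55, 44, 35, 45, 56, 28]
116 [31, 51, 47, 37, 47, 47, 30]
120 [32, 32, 44, 39, 39, 32, 32]
124 [34, 34, 35, 36, 35, 34, 35]
128 [36, 37, 37, 37, 37, 37, 37]
132 [38, 40, 40, 39, 39, 39, 39]
136 [41, 43, 42, 42, 42, 42, 42]
140 [43, 45, 44, 43, 44, 44, 44]
144 [46, 47, 46, 46, 47, 47, 47]
148 [49, 76, 48, 49, 49, 77, 49]
152 [51, 79, 67, 51, 68, 79, 50]
156 [54, 81, 71, 61, 71, 81, 53]
160 [68, 79, 72, 64, 72, 78, 56]
164 [69, 69, 71, 69, 70, 69, 68]
168 [69, 69, 69, 69, 69, 69, 69]
172 [69, 69, 69, 69, 69, 69, 69]
176 [67, 65, 66, 67, 66, 65, 65]
180 [67, 67, 67, 67, 67, 67, 67]
184 [69, 69, 69, 70, 70, 70, 69]
188 [71, 72, 72, 72, 72, 71, 72]
192 [74, 75, 74, 74, 74, 74, 73]
196 [76, 76, 76, 76, 76, 77, 76]
200 [77, 76, 77, 76, 77, 77, 76]
204 [None, None, None, None, None, None, None]
208 [None, None, None, None, None, None, None]
212 [None, None, None, None, None, None, None]
216 [None, None, None, None, None, None, None]
220 [None, None, None, None, None, None, None]
224 [None, None, None, None, None, None, None]
228 [5, 5, 5, 6, 5, 5, 5]
232 [63, 64, 60, 60, 63, 66, 60]
53 249 231 384 2.7777777777777777
```

View pics/e.png

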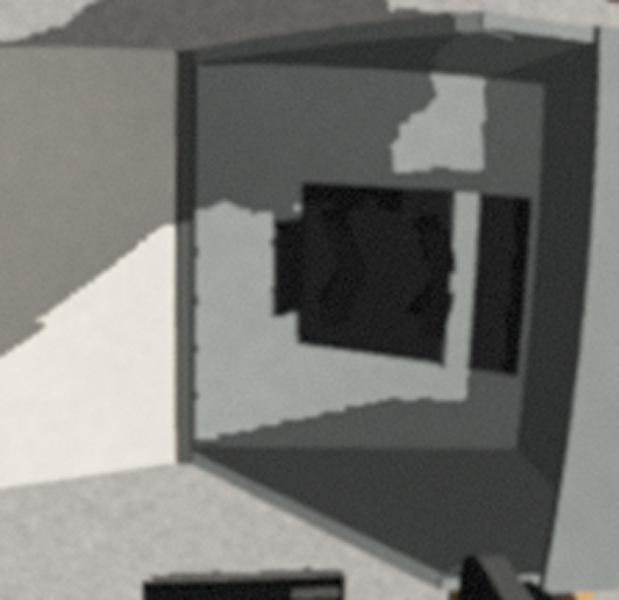

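The view shows the black board, the two V rests and the stop plate at the left end, all unobstructed. The door is fully down at 1.78.

```bash
python3 - <<'E'
from fit import *
np.set_printoptions(precision=4,suppress=True,linewidth=200)
G=np.load('G.npz')['G']*1000
for x in list(range(74,90))+list(range(102,122))+list(range(145,166)):
    r=G[x-20];print(x,[round(float(np.nanmedian(r[c-2:c+3]))) if np.isfinite(r[c-2:c+3]).any() else None for c in(88,92,96,100,105,110,115,120,124,128,132)],end=' | ' if x%2 else '\n')
def tor(P,W):
    x0,y0,z0,a=P;u=np.array([np.cos(a),np.sin(a)]);r=W[:,:2]-[x0,y0]
    s=r@u;t=np.hypot(-r[:,0]*u[1]+r[:,1]*u[0],W[:,2]-z0)
    b=np.where((s>-.055)&(s<.029),.016,.0225)
    return np.hypot(t-b,np.maximum(np.abs(s)-.065,0))
for f in('w1.npz','w2.npz'):
    z=np.load(f);m=dict(R=z['R'],t=z['t'],mtx=z['K']);W=wcloud(m,z['d']).reshape(-1,3)
    W=W[np.isfinite(W[:,0])];W=W[(W[:,0]>.45)&(W[:,0]<.63)&(abs(W[:,1]+.103)<.04)&(W[:,2]>.013)&(W[:,2]<.06)]
    r=least_squares(lambda P:tor(P,W),[.534,-.103,.026,.05],loss='cauchy',f_scale=.003)
    print(f,len(W),r.x,np.median(r.fun),np.percentile(W,[1,99],0))
E
```

```text
74 [None, None, None, None, None, None, 5, 6, 5, 5, 5]
75 [5, 5, 5, 5, 7, 5, 5, None, None, None, None] | 76 [None, 6, 6, 5, 5, 5, 5, 6, 5, 5, 5]
77 [5, 5, 3, None, 39, 39, 39, 38, 39, 38, 5] | 78 [41, 41, 38, 39, 23, 5, 5, 23, 40, 40, 40]
79 [41, 40, 40, 41, 40, 40, 40, 39, None, 5, 5] | 80 [None, None, 42, 41, 42, 41, 42, 41, 41, 40, 40]
81 [41, 41, 41, None, None, 43, 42, 41, 42, 42, 41] | 82 [39, 40, 41, 40, 40, 41, 41, None, None, None, 6]
83 [None, None, None, 38, 38, 38, 38, 39, 39, 39, 40] | 84 [38, 37, 37, 37, None, None, None, 37, 37, 37, 38]
85 [None, 34, 34, 35, 36, 35, 36, 36, 35, None, 3] | 86 [34, 32, None, None, None, None, 33, 33, 34, 33, 34]
87 [31, 29, 32, 32, 32, 33, None, None, None, None, None] | 88 [None, None, None, 30, 29, 30, 30, 30, 30, 31, 31]
89 [28, 29, 28, 29, None, None, None, None, None, 28, 28] | 102 [21, 21, None, None, 23, 21, 22, 21, 21, 21, 21]
103 [53, 36, 22, 22, 22, 21, 20, None, 23, 22, 38] | 104 [52, 50, 23, 22, 23, 23, 22, 22, 21, 50, 52]
105 [55, 22, None, None, 24, 23, 23, 22, 22, 22, 39] | 106 [22, 49, 45, 24, 23, None, None, None, 24, 4
[... 1436 characters left out ...]
 65, 72, 75, 80, 80] | 158 [83, 81, 75, None, 67, 54, 65, 71, 76, 79, 82]
159 [81, 79, 76, 72, 67, 63, 67, 70, 75, 80, None] | 160 [79, 79, 79, 72, 67, 64, 67, 72, 77, 79, 79]
161 [None, None, 75, 75, 67, 63, 70, 73, 77, 77, None] | 162 [None, 75, 76, 73, 69, 63, 68, 75, 76, None, None]
163 [None, None, None, 71, 69, 64, 68, 72, None, None, None] | 164 [69, 69, 72, 72, 70, 65, 69, 72, 72, 69, 67]
165 [69, None, 70, None, 69, 67, 70, 71, 69, 69, 68] | w1.npz 1227 [ 0.5339 -0.1039  0.0252  0.0722] 0.0007593687106417293 [[ 0.4691 -0.1173  0.0174]
 [ 0.5969 -0.077   0.0476]]
w2.npz 1292 [ 0.5339 -0.1039  0.0252  0.0764] 0.0007168056877572193 [[ 0.4693 -0.1168  0.0172]
 [ 0.5984 -0.0767  0.0475]]
```

{"op": "send_rows", "data": {
  "deltas": [
    {"x":-0.62,"y":-0.08,"z":0,"roll":0},
    {"x":-0.62,"y":-0.08,"z":0,"roll":0},
    {"x":-0.62,"y":-0.08,"z":0,"roll":0},
    {"x":-0.62,"y":-0.08,"z":0,"roll":0},
    {"x":-0.62,"y":-0.08,"z":0,"roll":0},
    {"x":-0.62,"y":-0.08,"z":0,"roll":0},
    {"x":-0.62,"y":-0.08,"z":0,"roll":0},
    {"x":-0.62,"y":-0.09,"z":0,"roll":0},
    {"x":-0.62,"y":-0.09,"z":0,"roll":0},
    {"x":-0.61,"y":-0.09,"z":0,"roll":0}
  ],
  "claw": -0.4
}}

```text
clock: 12.52
tool_pos: [0.5247, -0.1053, 0.3242]
tcp_rot: [-2.296, -2.143, 0.001]
contact_force: [0.6, 0.4, -0.2]
grip_width: 0.0599
grasp_force: 0.0
```

{"op": "send_rows", "data": {
  "deltas": [
    {"x":0,"y":0,"z":0.4,"roll":-0.1},
    {"x":0,"y":0,"z":0.4,"roll":-0.1},
    {"x":0,"y":0,"z":0.4,"roll":-0.1},
    {"x":0,"y":0,"z":0.4,"roll":-0.1},
    {"x":0,"y":0,"z":0.4,"roll":-0.11},
    {"x":0,"y":0,"z":0.4,"roll":-0.11},
    {"x":0,"y":0,"z":0.4,"roll":-0.11},
    {"x":0,"y":0,"z":0.4,"roll":-0.11},
    {"x":0,"y":0,"z":0.4,"roll":-0.12},
    {"x":0,"y":0,"z":0.4,"roll":-0.12}
  ]
}}

```text
clock: 13.78
tool_pos: [0.5246, -0.1042, 0.1236]
tcp_rot: [0.096, -3.139, -0.0]
contact_force: [0.8, -0.0, -0.5]
grip_width: 0.06
grasp_force: 0.0
```

{"op": "send_rows", "data": {
  "deltas": [
    {"x":0,"y":0,"z":0,"roll":0},
    {"x":0,"y":0,"z":0,"roll":0}
  ]
}}

```text
clock: 14.02
tool_pos: [0.5259, -0.1048, 0.1252]
tcp_rot: [-0.079, 3.14, -0.0]
contact_force: [0.0, -0.3, 0.3]
grip_width: 0.0598
grasp_force: 0.0
```

```bash
python3 - <<'E'
from fit import *
from scipy.spatial.transform import Rotation as R_
np.set_printoptions(precision=4,suppress=True)
m=camera_model('wrist');s=observe();a,d=capture('wrist')
cv2.imwrite('pics/f.png',cv2.resize(a,(800,600))[:,:,::-1])
R=R_.from_rotvec(s['tcp_rot']).as_matrix();print(s['tool_pos'],s['grip_width'],np.degrees(np.arctan2(R[1,0],R[0,0])))
W=wcloud(m,d).reshape(-1,3);W=W[np.isfinite(W[:,0])];W=W[(W[:,0]>.45)&(W[:,0]<.63)&(abs(W[:,1]+.103)<.04)&(W[:,2]>.013)&(W[:,2]<.055)]
def tor(P):
    x0,y0,z0,a=P;u=np.array([np.cos(a),np.sin(a)]);r=W[:,:2]-[x0,y0]
    q=r@u;t=np.hypot(-r[:,0]*u[1]+r[:,1]*u[0],W[:,2]-z0)
    b=np.where((q>-.055)&(q<.029),.016,.0225)
    return np.hypot(t-b,np.maximum(np.abs(q)-.065,0))
r=least_squares(tor,[.534,-.103,.026,.06],loss='cauchy',f_scale=.003).x
print('torch',len(W),r,np.percentile(W,[1,99],0))
g=r[:2]-.008*np.array([np.cos(r[3]),np.sin(r[3])]);dl=np.r_[g,.010]-s['tool_pos']
print('go',R.T@dl/.05)
E
```

```text
[ 0.5259 -0.1048  0.1252] 0.05979681412316629 -177.12090829818473
torch 6615 [ 0.5342 -0.1037  0.0248  0.0762] [[ 0.4684 -0.128   0.0221]
 [ 0.5971 -0.0783  0.0471]]
go [-0.0061  0.009   2.3047]
```

View pics/f.png

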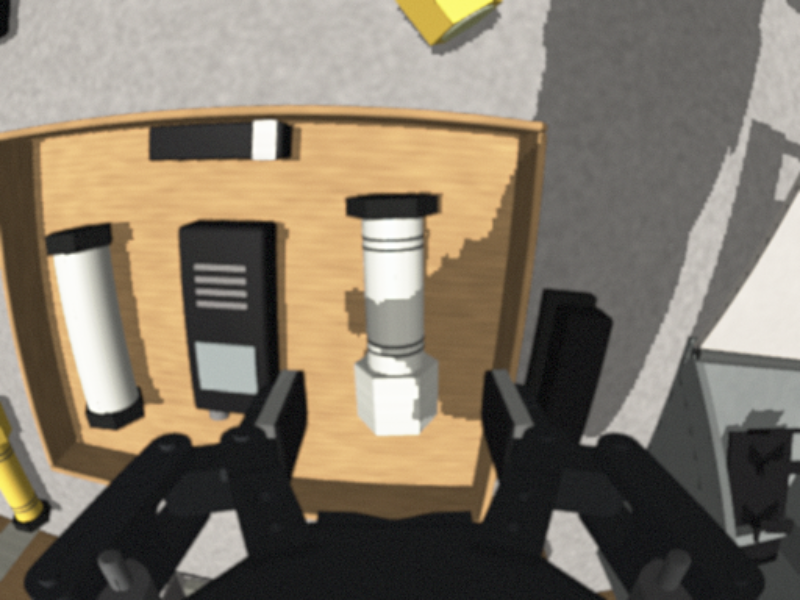

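The torch lies centred below the fingers at (395,310), with its head nearest the bottom and the tail ring at (392,206). The radio and the carton wall are clear of the fingers, so I descend and grip.

{"op": "send_rows", "data": {
  "deltas": [
    {"x":0,"y":0.01,"z":0.4,"roll":-0.016},
    {"x":0,"y":0,"z":0.5,"roll":0},
    {"x":0,"y":0,"z":0.5,"roll":0},
    {"x":0,"y":0,"z":0.5,"roll":0},
    {"x":0,"y":0,"z":0.4,"roll":0},
    {"x":0,"y":0,"z":0,"roll":0}
  ]
}}

```text
clock: 14.82
tool_pos: [0.5256, -0.1045, 0.0091]
tcp_rot: [0.122, -3.138, -0.001]
contact_force: [-0.7, 0.7, 0.7]
grip_width: 0.0601
grasp_force: 0.0
```

{"op": "send_rows", "data": {
  "deltas": [
    {"x":0,"y":0,"z":0,"roll":0},
    {"x":0,"y":0,"z":0,"roll":0},
    {"x":0,"y":0,"z":0,"roll":0},
    {"x":0,"y":0,"z":0,"roll":0},
    {"x":0,"y":0,"z":0,"roll":0},
    {"x":0,"y":0,"z":0,"roll":0}
  ],
  "claw": 1
}}

```text
clock: 15.58
tool_pos: [0.5272, -0.1048, 0.011]
tcp_rot: [-0.124, 3.137, -0.001]
contact_force: [-2.7, 0.9, 9.3]
grip_width: 0.0304
grasp_force: 58.6
```

{"op": "send_rows", "data": {
  "deltas": [
    {"x":0,"y":0,"z":-0.2,"roll":0},
    {"x":0,"y":0,"z":-0.6,"roll":0},
    {"x":0,"y":0,"z":-0.8,"roll":0},
    {"x":0,"y":0,"z":-0.9,"roll":0},
    {"x":0,"y":0,"z":-0.9,"roll":0},
    {"x":0,"y":0,"z":-0.6,"roll":0},
    {"x":0,"y":0,"z":0,"roll":0}
  ]
}}

```text
clock: 16.45
tool_pos: [0.5275, -0.1049, 0.2123]
tcp_rot: [-0.124, 3.135, -0.002]
contact_force: [-0.2, -0.7, -3.1]
grip_width: 0.0304
grasp_force: 59.7
```

{"op": "send_rows", "data": {
  "deltas": [
    {"x":-0.2,"y":0.4,"z":0,"roll":0},
    {"x":-0.34,"y":0.78,"z":0,"roll":0},
    {"x":-0.34,"y":0.78,"z":0,"roll":0},
    {"x":-0.34,"y":0.8,"z":0,"roll":0},
    {"x":-0.34,"y":0.8,"z":0,"roll":0},
    {"x":-0.34,"y":0.8,"z":0,"roll":0},
    {"x":-0.34,"y":0.78,"z":0,"roll":0},
    {"x":-0.34,"y":0.78,"z":0,"roll":0},
    {"x":-0.11,"y":0.36,"z":0,"roll":0.05},
    {"x":0,"y":0,"z":0,"roll":0.052}
  ]
}}

```text
clock: 17.7
tool_pos: [0.635, 0.2205, 0.2077]
tcp_rot: [-0.128, -3.137, 0.001]
contact_force: [-0.9, -1.3, -2.3]
grip_width: 0.03
grasp_force: 59.8
```

{"op": "send_rows", "data": {
  "deltas": [
    {"x":0,"y":0,"z":0,"roll":0},
    {"x":0,"y":0,"z":0,"roll":0}
  ]
}}

```text
clock: 17.95
tool_pos: [0.6352, 0.2187, 0.2091]
tcp_rot: [-0.125, -3.138, 0.0]
contact_force: [-0.5, 0.4, -2.1]
grip_width: 0.0304
grasp_force: 59.8
```

```bash
cat > st.py <<'E'
from fit import *
from scipy.spatial.transform import Rotation as R_
np.set_printoptions(precision=4,suppress=True)
p=np.load('p.npy');s=observe();R=R_.from_rotvec(s['tcp_rot']).as_matrix()
print('p',p,'local tcp',loc(p,s['tool_pos'][None])[0],'tx-locker deg',np.degrees(np.arctan2(R[1,0],R[0,0])-p[2])%360)
E
python3 - <<'E'
from st import *
m=camera_model('wrist');a,d=capture('wrist')
cv2.imwrite('pics/g.png',cv2.resize(a,(800,600))[:,:,::-1])
W=wcloud(m,d).reshape(-1,3);W=W[np.isfinite(W[:,0])];L=loc(p,W)-loc(p,s['tool_pos'][None])
k=(abs(L[:,1])<.03)&(abs(L[:,0])<.11)&(L[:,2]>-.03)&(L[:,2]<.05);q=L[k]
print(len(q))
for lo in np.arange(-.07,.09,.01):
    t=q[(q[:,0]>=lo)&(q[:,0]<lo+.01)]
    if len(t)>5:print(round(lo,3),len(t),'top z',np.percentile(t[:,2],97),'y',np.percentile(t[:,1],[3,97]))
E
```

```text
p [ 0.537   0.2268 -0.0814  1.7843] local tcp [ 0.0985 -0.0001  0.2091] tx-locker deg 180.1203459761867
17500
-0.06 3512 top z 0.036197294245939524 y [-0.0204  0.0217]
-0.05 1539 top z 0.035948873026926585 y [-0.0171  0.0182]
-0.04 1596 top z 0.030938080610420398 y [-0.0136  0.0149]
-0.03 1462 top z 0.03063016120591694 y [-0.0134  0.0149]
-0.02 3132 top z 0.04899240536390331 y [-0.025   0.0264]
-0.01 2294 top z 0.04235788031668064 y [-0.0272  0.0279]
0.0 1412 top z 0.04151248019664287 y [-0.0159  0.0172]
0.01 1016 top z 0.03080294499114829 y [-0.0142  0.0156]
0.02 798 top z 0.030179481410851597 y [-0.0137  0.0152]
0.03 739 top z 0.029682834383735722 y [-0.0202  0.0217]
```

View pics/g.png

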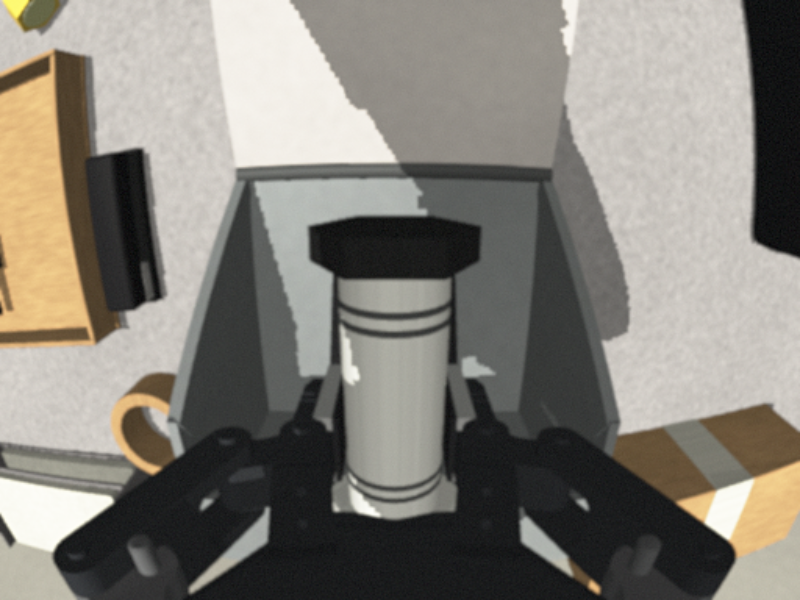

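The torch is level in the fingers, aligned with the locker axis, with the tail ring at (395,245). I lower it in front of the roof edge, then slide it under.

{"op": "send_rows", "data": {
  "deltas": [
    {"x":0,"y":0,"z":0.4,"roll":0},
    {"x":0,"y":0,"z":0.5,"roll":0},
    {"x":0,"y":0,"z":0.5,"roll":0},
    {"x":0,"y":0,"z":0.4,"roll":0},
    {"x":0,"y":0,"z":0.24,"roll":0},
    {"x":-0.25,"y":0,"z":0,"roll":0},
    {"x":-0.3,"y":0,"z":0,"roll":0},
    {"x":-0.22,"y":0,"z":0,"roll":0},
    {"x":0,"y":0,"z":0,"roll":0}
  ]
}}

```text
clock: 19.12
tool_pos: [0.6744, 0.2157, 0.1075]
tcp_rot: [0.127, 3.139, 0.0]
contact_force: [-0.3, 0.6, -2.8]
grip_width: 0.0304
grasp_force: 59.8
```

{"op": "send_rows", "data": {
  "deltas": [
    {"x":0,"y":0,"z":0.1,"roll":0},
    {"x":0,"y":0,"z":0.1,"roll":0},
    {"x":0,"y":0,"z":0.1,"roll":0},
    {"x":0,"y":0,"z":0.1,"roll":0},
    {"x":0,"y":0,"z":0,"roll":0}
  ]
}}

```text
clock: 19.75
tool_pos: [0.6735, 0.2158, 0.0869]
tcp_rot: [-0.127, -3.138, 0.0]
contact_force: [-0.6, -0.2, -2.2]
grip_width: 0.0302
grasp_force: 59.8
```

{"op": "send_rows", "data": {
  "deltas": [
    {"x":0,"y":0,"z":0.06,"roll":0},
    {"x":0,"y":0,"z":0.06,"roll":0},
    {"x":0,"y":0,"z":0.06,"roll":0},
    {"x":0,"y":0,"z":0.06,"roll":0},
    {"x":0,"y":0,"z":0,"roll":0}
  ]
}}

```text
clock: 20.38
tool_pos: [0.6735, 0.2161, 0.0759]
tcp_rot: [-0.126, -3.139, -0.001]
contact_force: [-6.9, 0.7, 5.1]
grip_width: 0.0305
grasp_force: 63.9
```

{"op": "send_rows", "data": {
  "deltas": [
    {"x":0,"y":0,"z":0.06,"roll":0},
    {"x":0,"y":0,"z":0.06,"roll":0},
    {"x":0,"y":0,"z":0.06,"roll":0},
    {"x":0,"y":0,"z":0,"roll":0}
  ]
}}

```text
clock: 20.88
tool_pos: [0.6731, 0.2161, 0.0667]
tcp_rot: [-0.126, -3.138, -0.0]
contact_force: [-9.7, 0.5, 6.4]
grip_width: 0.0303
grasp_force: 64.5
```

{"op": "send_rows", "data": {
  "deltas": [
    {"x":0,"y":0,"z":0.05,"roll":0},
    {"x":0,"y":0,"z":0.05,"roll":0},
    {"x":0,"y":0,"z":0.04,"roll":0},
    {"x":0,"y":0,"z":0,"roll":0}
  ]
}}

```text
clock: 21.38
tool_pos: [0.6735, 0.2155, 0.0613]
tcp_rot: [0.127, 3.138, -0.001]
contact_force: [-14.9, -6.9, 22.1]
grip_width: 0.0305
grasp_force: 69.6
```

{"op": "send_rows", "data": {
  "deltas": [
    {"x":0,"y":0,"z":0.04,"roll":0},
    {"x":0,"y":0,"z":0.03,"roll":0},
    {"x":0,"y":0,"z":0,"roll":0}
  ]
}}

```text
clock: 21.75
tool_pos: [0.6737, 0.2154, 0.0584]
tcp_rot: [0.128, 3.138, -0.001]
contact_force: [-16.4, -7.9, 29.5]
grip_width: 0.0301
grasp_force: 74.3
```

```bash
cat > tl.py <<'E'
from st import *
def torch_loc(cams,save=None):
    Ls=[]
    for n in cams:
        m=camera_model(n);a,d=capture(n)
        W=(wcloud(m,d) if n=='wrist' else cloud(n,d)).reshape(-1,3);W=W[np.isfinite(W[:,0])]
        L=loc(p,W);al=np.array([np.cos(np.pi/6),0,.5]);nr=np.array([-.5,0,np.cos(np.pi/6)])
        r=L-[.1305,0,.069];S=np.stack([r@al,L[:,1],r@nr],1)
        k=(abs(S[:,0])<.095)&(abs(S[:,1])<.026)&(S[:,2]>-.005)&(S[:,2]<.04)
        print(n,k.sum())
        for lo in np.arange(-.07,.09,.01):
            t=S[k&(S[:,0]>=lo)&(S[:,0]<lo+.01)]
            if len(t)>5:print('  s',round(lo,3),len(t),'top',np.percentile(t[:,2],95),'y',np.percentile(t[:,1],[3,97]))
        if save==n:
            cv2.imwrite('pics/h.png',cv2.resize(a,(800,600))[:,:,::-1])
E
python3 -c "
from tl import *
torch_loc(['wrist','side'])"
```

```text
p [ 0.537   0.2268 -0.0814  1.7843] local tcp [ 0.1372 -0.0003  0.0584] tx-locker deg 180.00939704939344
wrist 17689
  s -0.07 97 top 0.0013126183648086746 y [-0.0236  0.0234]
  s -0.06 235 top 0.0016728430354489693 y [-0.0247  0.0251]
  s -0.05 1763 top 0.028521228343834693 y [-0.0216  0.0231]
  s -0.04 2099 top 0.027453321944970736 y [-0.0205  0.0211]
  s -0.03 2053 top 0.021418916717375124 y [-0.0237  0.024 ]
  s -0.02 1440 top 0.020505280831947834 y [-0.0136  0.0145]
  s -0.01 1814 top 0.019444194213858245 y [-0.0204  0.021 ]
  s 0.0 2492 top 0.023627847107409113 y [-0.0243  0.0244]
  s 0.01 2877 top 0.03865317358109794 y [-0.0241  0.0242]
  s 0.02 1670 top 0.0194355641717579 y [-0.0162  0.017 ]
  s 0.03 1149 top 0.016197578648667627 y [-0.0143  0.0147]
side 346
  s -0.07 11 top 0.0024714831606051394 y [-0.0214  0.0204]
  s -0.06 12 top 0.010944833367607768 y [-0.0174  0.0248]
  s -0.05 38 top 0.031039880541479426 y [-0.0123  0.0235]
  s -0.04 35 top 0.02480140413182651 y [-0.0231  0.0258]
  s -0.03 37 top 0.02311672104412292 y [-0.0217  0.0232]
  s -0.02 28 top 0.02290396432586942 y [-0.0083  0.0165]
  s -0.01 35 top 0.02084242285173901 y [-0.0106  0.0238]
  s 0.0 29 top 0.022591748056426005 y [-0.018   0.0215]
  s 0.01 11 top 0.036520189727005256 y [-0.0231  0.0231]
  s 0.04 12 top 0.015845627338140204 y [0.0138 0.0233]
  s 0.05 23 top 0.021521031178756787 y [0.002  0.0221]
  s 0.06 29 top 0.021983968732429006 y [-0.0011  0.0247]
  s 0.07 37 top 0.020561661413607445 y [-0.0079  0.0231]
```

{"op": "send_rows", "data": {
  "deltas": [
    {"x":0,"y":0,"z":0,"roll":0},
    {"x":0,"y":0,"z":0,"roll":0},
    {"x":0,"y":0,"z":0,"roll":0},
    {"x":0,"y":0,"z":0,"roll":0},
    {"x":0,"y":0,"z":0,"roll":0}
  ],
  "claw": -0.2
}}

```text
clock: 22.48
tool_pos: [0.6738, 0.216, 0.056]
tcp_rot: [-0.127, -3.139, -0.0]
contact_force: [-4.6, 1.6, 0.5]
grip_width: 0.0516
grasp_force: 1.5
```

```bash
python3 -c "
from tl import *
torch_loc(['wrist'],'wrist')"
```

```text
p [ 0.537   0.2268 -0.0814  1.7843] local tcp [0.1372 0.0003 0.056 ] tx-locker deg 180.0391606483476
wrist 16335
  s -0.07 58 top 0.0012839388069453496 y [-0.024   0.0246]
  s -0.06 632 top 0.02245344486715597 y [-0.0241  0.0244]
  s -0.05 2292 top 0.02245464337292702 y [-0.0212  0.0217]
  s -0.04 1483 top 0.01714030151902984 y [-0.0216  0.0218]
  s -0.03 2035 top 0.01693227382718845 y [-0.024   0.0241]
  s -0.02 1404 top 0.016964100156681653 y [-0.0141  0.0142]
  s -0.01 1498 top 0.016929096889082198 y [-0.0246  0.0144]
  s 0.0 1734 top 0.017418975576883232 y [-0.025   0.0144]
  s 0.01 1920 top 0.023769852084740303 y [-0.0253  0.0176]
  s 0.02 2276 top 0.017037829012433316 y [-0.0248  0.0239]
  s 0.03 1001 top 0.016997123787861747 y [-0.0191  0.019 ]
```

View pics/h.png

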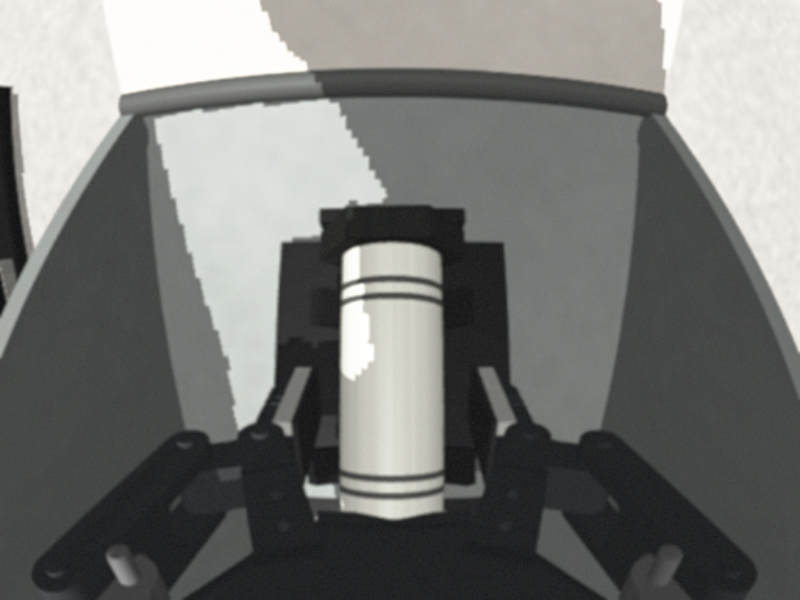

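The torch lies level in both V rests: the body top is a uniform 17 mm above the axis along its length, and the tail ring at (392,225) sits against the stop. I back the fingers off slightly downhill and lift.

{"op": "send_rows", "data": {
  "deltas": [
    {"x":0.06,"y":0,"z":0,"roll":0},
    {"x":0,"y":0,"z":-0.1,"roll":0},
    {"x":0,"y":0,"z":-0.3,"roll":0},
    {"x":0,"y":0,"z":-0.6,"roll":0},
    {"x":0,"y":0,"z":-0.8,"roll":0},
    {"x":0,"y":0,"z":-0.9,"roll":0},
    {"x":0,"y":0,"z":-0.9,"roll":0},
    {"x":0,"y":0,"z":-0.9,"roll":0},
    {"x":0,"y":0,"z":0,"roll":0}
  ]
}}

```text
clock: 23.65
tool_pos: [0.6723, 0.2165, 0.2864]
tcp_rot: [0.127, 3.131, 0.005]
contact_force: [0.8, 0.4, -0.7]
grip_width: 0.0512
grasp_force: 0.0
```

```bash
python3 - <<'E'
from tl import *
torch_loc(['wrist'])
m=camera_model('wrist');a,d=capture('wrist')
w=wcloud(m,d).reshape(-1,3);w=w[np.isfinite(w[:,0])];w=w[(w[:,0]>.3)&(w[:,0]<.56)&(w[:,1]>.06)&(w[:,1]<.4)&(w[:,2]>.02)&(w[:,2]<.12)]
r=least_squares(lambda q:res([*p[:3],q[0]],w),[1.779],loss='cauchy',f_scale=.003);print('door',r.x)
E
```

```text
p [ 0.537   0.2268 -0.0814  1.7843] local tcp [0.1356 0.0007 0.2864] tx-locker deg 180.03288800387824
wrist 3746
  s -0.07 13 top 0.0009672886214666877 y [-0.0234  0.0236]
  s -0.06 96 top 0.022169853601128345 y [-0.0238  0.0239]
  s -0.05 368 top 0.022210079305654645 y [-0.022   0.0222]
  s -0.04 213 top 0.017023372269366285 y [-0.022  0.021]
  s -0.03 292 top 0.016633907461115757 y [-0.0244  0.0246]
  s -0.02 192 top 0.017106179872959495 y [-0.0152  0.0141]
  s -0.01 197 top 0.01726576408081676 y [-0.015  0.014]
  s 0.0 208 top 0.017037490696376313 y [-0.015  0.014]
  s 0.01 219 top 0.016858829111192825 y [-0.0149  0.0172]
  s 0.02 337 top 0.016702737258494554 y [-0.0246  0.0236]
  s 0.03 242 top 0.017008811501739052 y [-0.0207  0.0209]
  s 0.04 297 top 0.022570895743089483 y [-0.0216  0.0219]
  s 0.05 348 top 0.02246837389699792 y [-0.0216  0.0218]
  s 0.06 353 top 0.02257351209387894 y [-0.0215  0.0217]
  s 0.07 371 top 0.02230210409275045 y [-0.0213  0.0215]
door [1.7878]
```

{"op": "send_rows", "data": {
  "deltas": [
    {"x":0.5,"y":0,"z":0,"roll":0},
    {"x":0.7,"y":0,"z":0,"roll":0},
    {"x":0.8,"y":0,"z":0,"roll":0},
    {"x":0.8,"y":0,"z":0,"roll":0},
    {"x":0.8,"y":0,"z":0,"roll":0},
    {"x":0.8,"y":0,"z":0,"roll":0},
    {"x":0.7,"y":0,"z":0,"roll":0},
    {"x":0.36,"y":0,"z":0,"roll":0}
  ],
  "claw": 0.15
}}

```text
clock: 24.75
tool_pos: [0.3968, 0.2378, 0.2805]
tcp_rot: [-0.126, -3.138, 0.001]
contact_force: [-0.5, 0.7, 0.0]
grip_width: 0.0362
grasp_force: 0.0
```

{"op": "send_rows", "data": {
  "deltas": [
    {"x":0,"y":0,"z":0.27,"roll":0.1},
    {"x":0,"y":0,"z":0.27,"roll":0.1},
    {"x":0,"y":0,"z":0.27,"roll":0.1},
    {"x":0,"y":0,"z":0.27,"roll":0.1},
    {"x":0,"y":0,"z":0.27,"roll":0.1},
    {"x":0,"y":0,"z":0.27,"roll":0.1},
    {"x":0,"y":0,"z":0.27,"roll":0.1},
    {"x":0,"y":0,"z":0.27,"roll":0.1},
    {"x":0,"y":0,"z":0.27,"roll":0.1},
    {"x":0,"y":0,"z":0.27,"roll":0.1}
  ]
}}

```text
clock: 26.0
tool_pos: [0.3985, 0.2378, 0.1449]
tcp_rot: [-2.315, -2.124, 0.002]
contact_force: [-0.4, 0.4, -0.0]
grip_width: 0.036
grasp_force: 0.0
```

{"op": "send_rows", "data": {
  "deltas": [
    {"x":0,"y":0,"z":0,"roll":0},
    {"x":0,"y":0,"z":0,"roll":0}
  ]
}}

```text
clock: 26.25
tool_pos: [0.3989, 0.2381, 0.1462]
tcp_rot: [2.306, 2.134, -0.0]
contact_force: [0.3, 0.6, 0.6]
grip_width: 0.0361
grasp_force: 0.0
```

```bash
python3 - <<'E'
from st import *
m=camera_model('wrist');a,d=capture('wrist');W=wcloud(m,d).reshape(-1,3);W=W[np.isfinite(W[:,0])]
L=loc(p,W);k=(abs(L[:,1])<.07)&(L[:,0]>-.18)&(L[:,0]<-.09)&(L[:,2]>.03)&(L[:,2]<.12);q=L[k]
for x in np.arange(-.165,-.10,.004):
    t=q[abs(q[:,0]-x)<.002]
    if len(t):print(round(x,3),len(t),np.median(t[:,2]))
E
```

```text
p [ 0.537   0.2268 -0.0814  1.7843] local tcp [-0.1386  0.      0.1462] tx-locker deg 90.2359870716179
-0.165 138 0.040677252978484124
-0.161 176 0.04079825483952525
-0.157 163 0.040700055379479856
-0.141 972 0.09295971076218432
-0.137 1013 0.09428310083247997
-0.133 902 0.09262957150697557
```

{"op": "send_rows", "data": {
  "deltas": [
    {"x":0,"y":0.02,"z":0.5,"roll":0},
    {"x":0,"y":0,"z":0.5,"roll":0},
    {"x":0,"y":0,"z":0.35,"roll":0},
    {"x":0,"y":0,"z":0.19,"roll":0},
    {"x":0,"y":0,"z":0,"roll":0}
  ]
}}

```text
clock: 26.92
tool_pos: [0.3997, 0.238, 0.069]
tcp_rot: [-2.308, -2.131, 0.001]
contact_force: [0.4, 0.4, 0.5]
grip_width: 0.0359
grasp_force: 0.0
```

{"op": "send_rows", "data": {
  "deltas": [
    {"x":0,"y":0,"z":0,"roll":0},
    {"x":0,"y":0,"z":0,"roll":0},
    {"x":0,"y":0,"z":0,"roll":0},
    {"x":0,"y":0,"z":0,"roll":0},
    {"x":0,"y":0,"z":0,"roll":0}
  ],
  "claw": 1
}}

```text
clock: 27.55
tool_pos: [0.4004, 0.2384, 0.0698]
tcp_rot: [2.309, 2.13, 0.002]
contact_force: [0.5, -1.1, 6.9]
grip_width: 0.0099
grasp_force: 58.5
```

```bash
python3 - <<'E'
from st import *
f=np.linspace(1.158,-.64,23);r=.1825
for a,b in zip(np.round(-np.diff(np.sin(f))*r/.05,2),np.round(-np.diff(np.cos(f))*r/.05,2)):print((a,b),end=' ')
E
```

```text
p [ 0.537   0.2268 -0.0814  1.7843] local tcp [-0.1371  0.0004  0.0698] tx-locker deg 90.04210224337201
(np.float64(0.13), np.float64(-0.27)) (np.float64(0.15), np.float64(-0.26)) (np.float64(0.17), np.float64(-0.24)) (np.float64(0.19), np.float64(-0.23)) (np.float64(0.21), np.float64(-0.21)) (np.float64(0.23), np.float64(-0.19)) (np.float64(0.24), np.float64(-0.17)) (np.float64(0.26), np.float64(-0.15)) (np.float64(0.27), np.float64(-0.13)) (np.float64(0.28), np.float64(-0.11)) (np.float64(0.28), np.float64(-0.09)) (np.float64(0.29), np.float64(-0.06)) (np.float64(0.3), np.float64(-0.04)) (np.float64(0.3), np.float64(-0.02)) (np.float64(0.3), np.float64(0.01)) (np.float64(0.3), np.float64(0.03)) (np.float64(0.29), np.float64(0.06)) (np.float64(0.29), np.float64(0.08)) (np.float64(0.28), np.float64(0.1)) (np.float64(0.27), np.float64(0.13)) (np.float64(0.26), np.float64(0.15)) (np.float64(0.25), np.float64(0.17))
```

{"op": "send_rows", "data": {
  "deltas": [
    {"x":0,"y":0.13,"z":-0.27,"roll":0},
    {"x":0,"y":0.15,"z":-0.26,"roll":0},
    {"x":0,"y":0.17,"z":-0.24,"roll":0},
    {"x":0,"y":0.19,"z":-0.23,"roll":0},
    {"x":0,"y":0.21,"z":-0.21,"roll":0},
    {"x":0,"y":0.23,"z":-0.19,"roll":0},
    {"x":0,"y":0.24,"z":-0.17,"roll":0},
    {"x":0,"y":0.26,"z":-0.15,"roll":0}
  ]
}}

```text
clock: 28.55
tool_pos: [0.4772, 0.2321, 0.1567]
tcp_rot: [-2.306, -2.129, 0.001]
contact_force: [-18.9, 2.5, 21.6]
grip_width: 0.0099
grasp_force: 62.3
```

{"op": "send_rows", "data": {
  "deltas": [
    {"x":0,"y":0.27,"z":-0.13,"roll":0},
    {"x":0,"y":0.28,"z":-0.11,"roll":0},
    {"x":0,"y":0.28,"z":-0.09,"roll":0},
    {"x":0,"y":0.29,"z":-0.06,"roll":0},
    {"x":0,"y":0.3,"z":-0.04,"roll":0},
    {"x":0,"y":0.3,"z":-0.02,"roll":0},
    {"x":0,"y":0.3,"z":0.01,"roll":0},
    {"x":0,"y":0.3,"z":0.03,"roll":0}
  ]
}}

```text
clock: 29.55
tool_pos: [0.5947, 0.2225, 0.1769]
tcp_rot: [-2.309, -2.13, -0.002]
contact_force: [-4.3, 4.0, 5.0]
grip_width: 0.0096
grasp_force: 63.7
```

{"op": "send_rows", "data": {
  "deltas": [
    {"x":0,"y":0.29,"z":0.06,"roll":0},
    {"x":0,"y":0.29,"z":0.08,"roll":0},
    {"x":0,"y":0.28,"z":0.1,"roll":0},
    {"x":0,"y":0.27,"z":0.13,"roll":0},
    {"x":0,"y":0.26,"z":0.15,"roll":0},
    {"x":0,"y":0.25,"z":0.17,"roll":0},
    {"x":0,"y":0,"z":0,"roll":0},
    {"x":0,"y":0,"z":0,"roll":0}
  ]
}}

```text
clock: 30.55
tool_pos: [0.6741, 0.2159, 0.1409]
tcp_rot: [-2.307, -2.129, 0.004]
contact_force: [-20.2, 0.6, 12.5]
grip_width: 0.0098
grasp_force: 70.1
```

```bash
python3 st.py
```

```text
p [ 0.537   0.2268 -0.0814  1.7843] local tcp [0.1375 0.0002 0.1409] tx-locker deg 90.08465873883561
```

{"op": "send_rows", "data": {
  "deltas": [
    {"x":0,"y":0,"z":0,"roll":0},
    {"x":0,"y":0,"z":0,"roll":0},
    {"x":0,"y":0,"z":0,"roll":0},
    {"x":0,"y":0,"z":-0.1,"roll":0},
    {"x":0,"y":0,"z":-0.3,"roll":0},
    {"x":0,"y":0,"z":-0.6,"roll":0},
    {"x":0,"y":0,"z":-0.8,"roll":0},
    {"x":0,"y":0,"z":-0.8,"roll":0},
    {"x":0,"y":0,"z":-0.3,"roll":0},
    {"x":0,"y":0,"z":0,"roll":0}
  ],
  "claw": 0.4
}}

```text
clock: 31.8
tool_pos: [0.6764, 0.2159, 0.2877]
tcp_rot: [2.308, 2.129, 0.004]
contact_force: [1.0, 0.3, -0.9]
grip_width: 0.0254
grasp_force: 0.0
```

{"op": "send_rows", "data": {
  "deltas": [
    {"x":0,"y":-0.8,"z":0,"roll":0},
    {"x":0,"y":-0.8,"z":0,"roll":0},
    {"x":0,"y":-0.8,"z":0,"roll":0},
    {"x":0,"y":-0.5,"z":0,"roll":0},
    {"x":0,"y":0,"z":0,"roll":0},
    {"x":0,"y":0,"z":0,"roll":0}
  ]
}}

```text
clock: 32.55
tool_pos: [0.5399, 0.2271, 0.2864]
tcp_rot: [2.309, 2.13, -0.0]
contact_force: [0.2, 0.4, 0.2]
grip_width: 0.0256
grasp_force: 0.0
```

```bash
python3 - <<'E'
from st import *
m=camera_model('wrist');a,d=capture('wrist');w=crop(wcloud(m,d))
for q0 in (0.02,.15):
    r=least_squares(lambda q:res([*p[:3],q[0]],w[::2]),[q0],loss='cauchy',f_scale=.003);print('door',r.x,r.cost)
r=fit([w[::2]],[*p[:3],.02]);print(r.x)
cv2.imwrite('pics/i.png',cv2.resize(a,(800,600))[:,:,::-1])
from tl import torch_loc;torch_loc(['wrist'])
E
```

```text
p [ 0.537   0.2268 -0.0814  1.7843] local tcp [0.0028 0.0005 0.2864] tx-locker deg 90.03630696992134
door [-0.0043] 0.07849673472183294
door [-0.0043] 0.07849673472183294
[ 0.5374  0.227  -0.0827 -0.0019]
wrist 2816
  s -0.07 245 top 0.03331272712972762 y [-0.0242  0.0245]
  s -0.06 265 top 0.03752509671231481 y [-0.0244  0.0242]
  s -0.05 154 top 0.03992008679743787 y [-0.0243  0.0228]
  s 0.0 157 top 0.01687870101642433 y [-0.0125  0.0155]
  s 0.01 212 top 0.016980638916965513 y [-0.015   0.0171]
  s 0.02 297 top 0.01716057112906235 y [-0.0237  0.0246]
  s 0.03 223 top 0.017172009745072186 y [-0.0143  0.0197]
  s 0.04 37 top 0.02257730712975143 y [-0.0123  0.0147]
  s 0.05 104 top 0.022766129241847843 y [-0.0195  0.0229]
  s 0.06 308 top 0.022475886131320007 y [-0.0211  0.0228]
  s 0.07 255 top 0.022422467588716147 y [-0.0205  0.0233]
```

View pics/i.png

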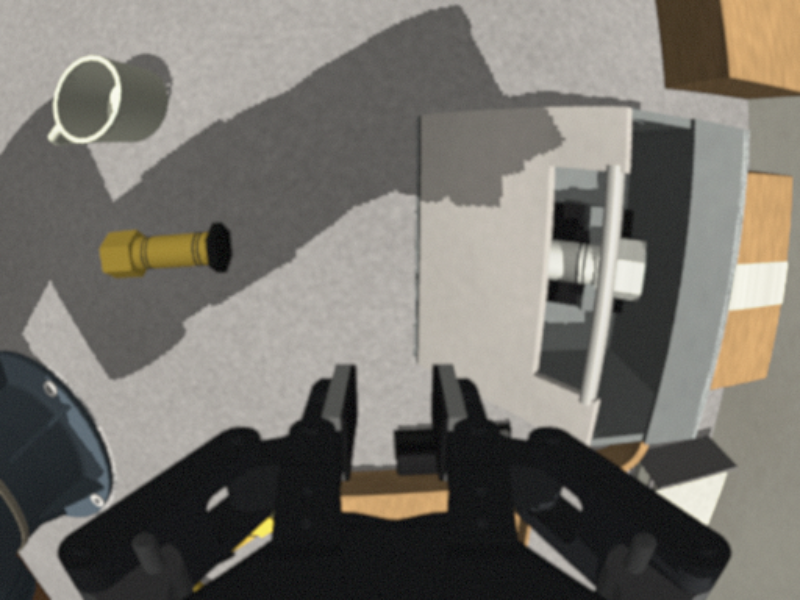

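The door is shut, measured at about 0 rad, and the torch is seated behind the bar with its head uphill at (630,265). The gripper is clear of everything, so I hand the job in.

```bash
python3 -c "
from bench import *
print(close_job())"
```

```text
the job is handed in; nothing more can be done
None
```

The job is handed in (no verdict came back): by my last measurements the torch lies lens up in both V rests, the door is shut at about 0 rad, the gripper is clear of everything, and the bystanders were not touched as far as I could tell.

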